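# Pack the reagent kit tray, each bottle beside its own partner

### The job

Pack the blue kit tray: press the timer flat into its square cutout and the orange hex-key set flat into its long slot, and stand two reagent bottles upright, right down in the two round wells between them: the blue-capped one, whose dose is timed, next to the timer, and the white-capped one next to the key set. Never tip either bottle.

Things in the scene. Friction and masses are not known exactly. Their poses are not given: they have to be found in the camera images.
- timer: Light-grey square lab timer, 64 x 64 x 20 mm, lying on its back, a display and three round keys on top; its solid body is 18 mm thick. Origin at the centre of its underside; x and y along its sides, z up. It may go into its cutout in any of the four quarter turns.
- hex_keys: Orange folding hex-key set with a dark top, 30 x 100 x 20 mm (solid body 18 mm thick), lying flat. Origin at the centre of its underside; y along its length, z up. Either way round fits.
- blue_bottle: Reagent bottle with a BLUE screw cap, 56 mm diameter, 106 mm tall, about 130 g, standing. Straight-sided (56 mm) from the foot to about 68 mm up, then it narrows to the cap. Origin at the centre of its foot, z up.
- white_bottle: Reagent bottle with a WHITE screw cap, 52 mm diameter, 100 mm tall, about 130 g, standing. Straight-sided (52 mm) from the foot to about 68 mm up, then it narrows to the cap. Origin at the centre of its foot, z up.
- kit_tray: Fixed blue tray 137 (x) x 316 (y) mm, rim 44 mm high, a black carrying bar standing out 15 mm at each end. Holds four dark blocks in a row along y: a cutout block at either end, two round wells between (centres 72 mm apart, 76 mm to the end blocks). Block tops lie 42 mm above the worktop; cutout floors are yellow. Origin: centre of underside; x away from the robot, y to its left.
- timer_block: Block 125 (x) x 80 (y) x 38 mm at one end of the tray (left or right), with a square yellow-floored cutout 68 x 68 mm, 10 mm deep, 5 mm bevelled mouth. Seated, the timer stands 8 mm proud. Finger notches, 30 mm wide, equally deep, run out from its +x and -x sides to 60 mm from centre. Origin: centre of underside, axes as the tray's. Cutout floor at z = 28 mm.
- key_block: Block 125 (x) x 80 (y) x 38 mm at the other end of the tray, with a yellow-floored slot 105 (x) x 34.5 (y) mm, 10 mm deep, 5 mm bevelled mouth. The seated key set stands 8 mm proud; a bottle already in the next well hinders the hand. Finger notches, 30 mm wide, equally deep, run out in y to 38 mm from centre. Origin: centre of underside, axes as the tray's. Slot floor at z = 28 mm.
- well_left: Block 125 (x) x 72 (y) x 38 mm, the middle block on the robot's left, with a round yellow-floored well, 59 mm diameter, 30 mm deep, 5 mm bevelled mouth; takes either bottle. Origin: centre of underside, axes as the tray's. Well floor at z = 8 mm.
- well_right: Block 125 (x) x 72 (y) x 38 mm, the middle block on the robot's right, with the same round well, 59 mm diameter, 30 mm deep, 5 mm bevelled mouth; takes either bottle. Origin: centre of underside, axes as the tray's. Well floor at z = 8 mm.
Things that resemble listed ones, but are neither listed nor needed, are in the scene too. What is shaped like the key_block but green is not meant.

How it is judged:
At the end, for the whole second after the job is handed in: Timer and key set seated level in their cutouts (3 mm in height, 6 mm in plan, 0.08 rad); both bottles upright (0.1 rad) on the floors of the wells (3 mm, 8 mm in plan), blue within 100 mm of the timer, white within 100 mm of the key set, centre to centre; all at rest (z of timer in the frame of timer_block between 0.025 and 0.031 m and horizontal distance between timer and timer_block below 0.006 m and angle between each of timer, hex_keys's own z axis and vertical below 0.08 rad and z of hex_keys in the frame of key_block between 0.025 and 0.031 m and horizontal distance between hex_keys and key_block below 0.006 m and angle between the y axis of hex_keys and the x axis of key_block, either way round below 0.1 rad and ((z of blue_bottle in the frame of well_left between 0.005 and 0.011 m and horizontal distance between blue_bottle and well_left below 0.008 m) or (z of blue_bottle in the frame of well_right between 0.005 and 0.011 m and horizontal distance between blue_bottle and well_right below 0.008 m)) and ((z of white_bottle in the frame of well_left between 0.005 and 0.011 m and horizontal distance between white_bottle and well_left below 0.008 m) or (z of white_bottle in the frame of well_right between 0.005 and 0.011 m and horizontal distance between white_bottle and well_right below 0.008 m)) and angle between each of blue_bottle, white_bottle's own z axis and vertical below 0.1 rad and horizontal distance between blue_bottle and timer below 0.1 m and horizontal distance between white_bottle and hex_keys below 0.1 m and linear speed of each of timer, hex_keys, blue_bottle, white_bottle below 0.02 m/s); the robot touches nothing.
It fails at once if a kit bottle tips over or is carried tilted (more than about 30 degrees) (angle between any of blue_bottle, white_bottle's own z axis and vertical above 0.52 rad).
It also fails if it takes over 136 s, if anything falls off the work surface, if the arm or the gripper's body presses on something with over 40 N, if the wrist force passes 120 N, or if a joint passes its speed limit or range.

### The arm

A 6-joint arm with a two-finger parallel gripper is mounted at the origin on a cart in front of the work surface, level with it; the furniture and walls round the work are solid. World frame = base frame: x ahead of the robot, y to its left, z up, the work surface at z = 0. Lengths are in m, angles in rad, forces in N, time in s.
With the tool pointing down it reaches from about 0.35 to 0.95 m from the base axis. Payload 17.4 kg.
Tool frame: the origin (TCP) lies midway between the tips of the shut fingers; the grasp point (between the pads) lies 19 mm behind it (hold_point_z is the distance from the TCP to the grasp point, in m); z points along the fingers, y is the line along which they close (so a half turn about z gives the same grasp; the last joint's range is limited). The gripper opens to 93 mm and grips with 3 to 60 N. Pads are 15 mm wide; open, the fingers measure 128 mm over their backs; the gripper's body (75 mm by 188 mm) begins 65 mm behind the grasp point.
Start: joints at [-1.175, 0.116, 1.442, -0, 1.584, -0.038], TCP at [0.284, -0.612, 0.219] pointing down, gripper open.
Joint ranges: [-2.83, 2.83], [-0.83, 2.19], [0.07, 2.5], [-1.14, 4.28], [0.01, 3], [-2.97, 2.97]. Speed limits (rad/s): [1.89, 1.89, 2.22, 3.14, 3.14, 3.14].

### API

Orientations are given as a unit quaternion [x, y, z, w].
In Python, from plant import get_obs, snapshot, calibration, hand_in, hold_point_z gives the robot as it stands.
- The arm moves only by the shell command python3 -m crank 'ROWS'. ROWS is JSON, a list of rows, each a list of 3 entries, a list of its own where there are three numbers: the closure, from 0 (fully open) to 1 (shut), then the shift along the tool's x, y, z in units of 200 mm (1.0 is 200 mm), then the turn about the tool's z in units of 360 degrees (1.0 is 360 degrees). In form: [[grip, [x, y, z], twist], ...]. A call has 1 to 8 rows; each row is the pose to reach, as a shift and turn from the pose commanded when the call began, along the tool's axes at that moment, turning the shorter way round; what a row does not reach only later rows make up. A row lasts 1/10 s, in which the tool goes at most 50 mm and 8.59 degrees, less where a joint would pass 70% of its speed; a pose out of reach is approached as far as the arm can. A call with a number of a shift or a turn outside -1 to 1 is refused whole. A call with a gripper value outside its range is refused whole. The fingers move at their own pace and stop on an object; the grip force is fixed at half the most. Time passes only in rows, so rows that repeat a pose let the fingers close. It gives the time, the measured TCP pose, the force, the opening and the grip force at its end, in the units of the state.
- get_obs(): the state, without advancing time (a new reading comes with each control period).
- snapshot(name): name is "scene" or "top" or "wrist"; returns the picture (480x640x3 uint8, red, green, blue); there is no depth.
- calibration(name): a dict with "fx", "fy", "cx", "cy" (pixels), "rvec" (rotation vector, rad) and "tvec" (3), from world to camera coordinates, as OpenCV has them. Camera axes: x right, y down, z forward; pixel columns grow to the right and rows downward; lengths in m; the calibration is good to about 2 mm. The wrist camera is an equidistant fisheye: a pixel r from the principal point sees the ray r / f radians off the axis. A picture is of the moment at which its call begins: read the wrist's pose just before it. calibration takes no time and is no camera call; for the wrist camera it gives the pose at the moment of the call.
- hand_in(): hands the job in; it is judged then, once.
The state is a dict: "time": time; "joint_pos": joint angles; "qvel": joint speeds; "joint_torque": joint torques, N m; "ee_pos": TCP position; "tool_rot": TCP orientation; "ft_force": force on the tool from outside, world axes, zero at the start; "torque": the same for the moment, N m; "width": finger opening in m; "finger_force": force on a finger pad.
Only numpy, scipy, OpenCV 4.12 (cv2) and the standard library are available. Lean on these libraries where they do the work, as an engineer would, in place of code of your own. Each camera call takes 0.05 s, during which the arm holds its last target. There are 200 camera calls.

## Working session

There is one attempt and no reset: what is moved stays moved. The work goes in short steps, Python scripts to look and compute and a shell command to move; the robot and the scene stay as the last step left them, time stands still between calls to the robot, and variables do not carry over. Pictures are saved under pics/ and viewed, at most 16 in all, crops included, and the job is handed in when it is done.

```bash
mkdir -p pics; ls
python3 - <<'E'
from plant import *
import cv2
o=get_obs();print(o['time'],o['ee_pos'],o['tool_rot'],o['width'],hold_point_z)
for n in ("scene","top"):
    cv2.imwrite(f"pics/{n}0.png",snapshot(n)[:,:,::-1]);c=calibration(n);print(n,c)
print(calibration("wrist"))
E
```

```text
pics
0.0 [ 0.28361888 -0.61229993  0.21792332] [ 9.76571402e-01  2.15192884e-01 -1.09730600e-04 -5.55230452e-04] 0.09315904076068841 0.0188
scene {'fx': 543.133620804787, 'fy': 543.133620804787, 'cx': 316.345811551742, 'cy': 244.70205584570292, 'rvec': array([ 1.01475165, -2.19322537,  1.26659515]), 'tvec': array([0.41786634, 0.2495142 , 0.73830675])}
top {'fx': 547.2862845461204, 'fy': 547.2862845461204, 'cx': 327.93305595562055, 'cy': 238.79470718278512, 'rvec': array([ 1.631478  , -2.49420169,  0.31528305]), 'tvec': array([0.30203911, 0.47875336, 1.0226785 ])}
{'fx': 371.64829954431775, 'fy': 371.64829954431775, 'cx': 317.8404465661938, 'cy': 235.73910002285842, 'rvec': array([-2.45627846,  1.57014097,  0.20712472]), 'tvec': array([-0.67459525, -0.03050214,  0.39107166])}
```

View pics/scene0.png

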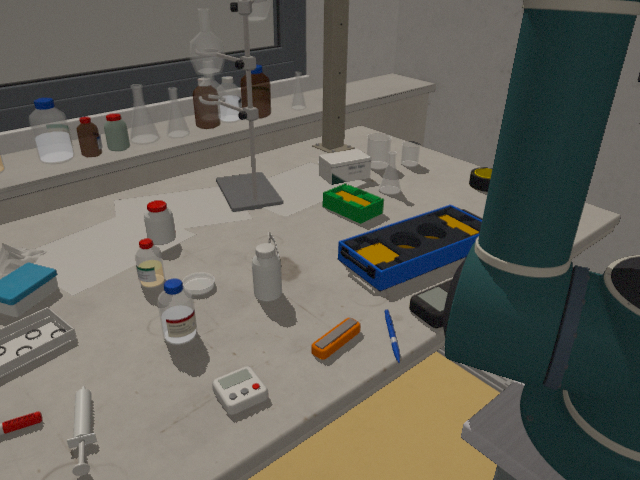

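View pics/top0.png

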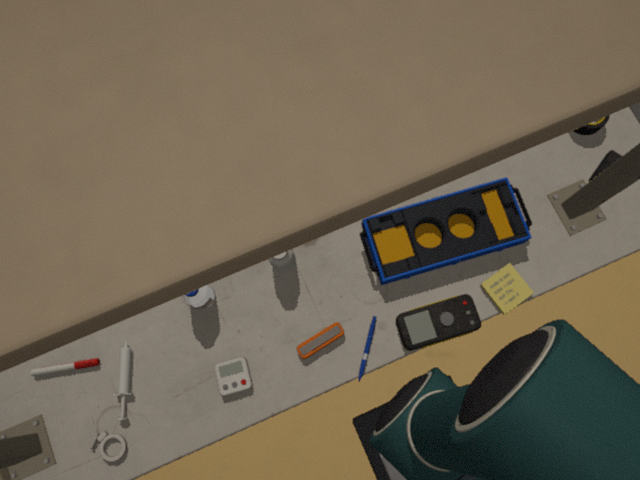

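The top view shows a shelf or beam hiding the back edge. The timer is at about (233,377), the keys at (321,341), the blue cap at (193,292) and the white bottle at (281,258). The tray runs from (365,240) to (525,210), with the square cutout on its left and the slot on its right. Next I'll measure all of these.

```bash
cat > h.py <<'E'
import numpy as np, cv2
from plant import *
from scipy.spatial.transform import Rotation as R
def ray(n,uv,c=None):
    c=c or calibration(n); M=cv2.Rodrigues(np.array(c['rvec']))[0]; uv=np.atleast_2d(uv).astype(float)
    a=(uv-[c['cx'],c['cy']])/[c['fx'],c['fy']]
    if n=='wrist':
        r=np.linalg.norm(a,axis=1,keepdims=True)+1e-12; d=np.hstack([a/r*np.sin(r),np.cos(r)])
    else: d=np.hstack([a,np.ones((len(a),1))])
    return -M.T@np.array(c['tvec']), d@M
def plane(n,uv,z,c=None):
    o,d=ray(n,uv,c); return (o+d*((z-o[2])/d[:,2:]))[:,:2]
def tri(n1,u1,n2,u2):
    o,d=ray(n1,u1);p,e=ray(n2,u2);d=d[0];e=e[0]
    s=np.linalg.lstsq(np.c_[d,-e],p-o,rcond=None)[0]
    a=o+d*s[0];b=p+e*s[1];return (a+b)/2,np.linalg.norm(a-b)
def blobs(im,lo,hi,amin=60):
    m=cv2.inRange(cv2.cvtColor(im,cv2.COLOR_RGB2HSV),np.array(lo),np.array(hi))
    m=cv2.morphologyEx(m,cv2.MORPH_CLOSE,np.ones((5,5)))
    return sorted([c for c in cv2.findContours(m,cv2.RETR_EXTERNAL,cv2.CHAIN_APPROX_NONE)[0] if cv2.contourArea(c)>amin],key=cv2.contourArea,reverse=True)
def rect(n,cnt,z,c=None):
    P=plane(n,cnt[:,0,:],z,c)
    (x,y),(w,h),a=cv2.minAreaRect((P*1000).astype(np.float32)); return np.round([x,y,w,h,a],1)
def go(xy,yaw=None):
    "shift (units) and twist from the present pose to world xy / tool-y world yaw"
    o=get_obs(); T=R.from_quat(o['tool_rot']).as_matrix(); p=o['ee_pos']
    d=np.array([*xy,p[2]]) - p; print('shift',np.round(T.T@d/0.2,4),'ee',np.round(p,4))
    if yaw is not None:
        a=np.arctan2(T[1,1],T[0,1]); t=-(yaw-a); t=(t+np.pi/2)%np.pi-np.pi/2; print('twist',round(t/2/np.pi,4),'tool y yaw',round(np.degrees(a),1))
E
python3 - <<'E'
from h import *
print(ray('top',[0,0])[0],ray('scene',[0,0])[0])
t=cv2.imread('pics/top0.png')[:,:,::-1].copy();s=cv2.imread('pics/scene0.png')[:,:,::-1].copy()
for nm,lo,hi,z in [('orange',(5,170,90),(17,255,255),.02),('yellow',(18,200,90),(28,255,255),.032),('blue',(105,150,60),(125,255,255),.044),('timer',(0,0,150),(180,40,255),.02)]:
    for c in blobs(t,lo,hi)[:7]:
        print(nm,cv2.boundingRect(c),rect('top',c,z))
print('capblue',tri('top',(193,293),'scene',(174,285)))
print('key corners scene',plane('scene',[(313,350),(360,324)],.01))
print('bottle feet scene',plane('scene',[(181,340),(267,297)],0))
print(plane('scene',[(174,286)],.106),plane('scene',[(265,249)],.1),plane('top',[(193,293),(281,257)],.1))
print('shelf edge', plane('top',[(0,370),(640,90)],0.5))
E
```

```text
[0.30594722 0.18880155 1.11222929] [-0.11414713  0.65444165  0.58364631]
orange (297, 323, 47, 36) [387.5 177.2  28.3  97.    8.3]
yellow (374, 226, 41, 38) [503.4 -35.3  68.1  66.6  82.3]
yellow (482, 190, 32, 49) [ 474.9 -257.5   35.   102.6   82.7]
yellow (417, 232, 24, 15) [ 484.4 -105.6   47.1   29.5   66.3]
yellow (450, 220, 24, 18) [ 475.5 -177.    39.5   37.9   18.6]
blue (363, 178, 168, 106) [ 486.  -144.   318.8  140.9   83. ]
blue (365, 317, 10, 36) [356.7  84.5   7.   68.8  51.2]
timer (222, 367, 27, 27) [383.7 360.9  53.4  36.2  84.5]
capblue (array([0.55684474, 0.36281348, 0.10190806]), np.float64(0.00489891563290049))
key corners scene [[0.38427817 0.22802843]
 [0.38311534 0.12545485]]
bottle feet scene [[0.55067363 0.37009798]
 [0.5575566  0.19143713]]
[[0.55090459 0.36813823]] [[0.56032165 0.18907389]] [[0.55583842 0.36106718]
 [0.55359934 0.18439534]]
shelf edge [[ 0.4619417   0.51538204]
 [ 0.47333387 -0.30243392]]
```

Run:
```python
from h import *
go((.387,.177),np.radians(8.3))
print('neighbours', plane('scene',[(150,291),(160,243),(199,292),(272,262)],0))
```

```text
shift [ 2.1278 -3.3638  0.0034] ee [ 0.2836 -0.6123  0.218 ]
twist -0.204 tool y yaw -65.1
neighbours [[0.71223219 0.34642013]
 [0.8638057  0.25022476]
 [0.65119002 0.27855318]
 [0.64885672 0.11233619]]
```

```bash
python3 -m crank '[[0,[0.532,-0.841,0],0],[0,[0.532,-0.841,0],0],[0,[0.532,-0.841,0],0],[0,[0.532,-0.841,0],0],[0,[0.532,-0.841,0],0]]' && python3 -m crank '[[0,[0.532,-0.841,0],0],[0,[0.532,-0.841,0],0],[0,[0.532,-0.841,0],0],[0,[0.532,-0.841,0],0],[0,[0.532,-0.841,0],0]]' && python3 -m crank '[[0,[0.532,-0.841,0],0],[0,[0.532,-0.841,0],0],[0,[0.532,-0.841,0],0],[0,[0.532,-0.841,0],0],[0,[0.532,-0.841,0],0]]' && python3 -m crank '[[0,[0.532,-0.841,0],0],[0,[0.532,-0.841,0],0],[0,[0.532,-0.841,0],0],[0,[0.532,-0.841,0],0],[0,[0.532,-0.841,0],0]]' && python3 -m crank '[[0,[0,0,0.2],-0.1],[0,[0,0,0.2],-0.1],[0,[0,0,0.2],-0.1],[0,[0,0,0.2],-0.1],[0,[0,0,0.2],-0.204],[0,[0,0,0.2],-0.204],[0,[0,0,0.2],-0.204],[0,[0,0,0.2],-0.204]]'
python3 - <<'E'
from h import *
c=calibration('wrist');im=snapshot('wrist');cv2.imwrite('pics/w1.png',im[:,:,::-1])
o=get_obs();print(o['time'],o['joint_pos'])
for b in blobs(im,(5,150,80),(17,255,255),300)[:3]: print(cv2.boundingRect(b),rect('wrist',b,.018,c))
go((.387,.177),np.radians(8.3))
E
```

```text
time: 0.6
ee_pos: [0.3101, -0.4113, 0.2192]
tool_rot: [0.976, 0.216, 0.0, 0.0]
ft_force: [-1.0, -1.0, -0.1]
width: 0.0931
finger_force: 0.0
time: 1.1
ee_pos: [0.3361, -0.2142, 0.2191]
tool_rot: [0.976, 0.217, 0.001, 0.0]
ft_force: [-0.3, -0.7, -0.0]
width: 0.0927
finger_force: 0.0
time: 1.6
ee_pos: [0.3618, -0.0164, 0.2187]
tool_rot: [0.976, 0.219, 0.0, -0.0]
ft_force: [-0.6, -0.6, 0.9]
width: 0.0931
finger_force: 0.0
time: 2.1
ee_pos: [0.3875, 0.1804, 0.2179]
tool_rot: [0.976, 0.217, -0.001, -0.0]
ft_force: [0.4, 0.0, 0.0]
width: 0.093
finger_force: 0.0
time: 2.9
ee_pos: [0.388, 0.1753, 0.1785]
tool_rot: [0.683, 0.731, -0.0, 0.0]
ft_force: [0.1, 0.0, -1.0]
width: 0.093
finger_force: 0.0
2.95 [ 3.64913318e-01 -4.41186391e-01  1.99756434e+00 -4.09456452e-04
  1.58569715e+00  2.87050480e-01]
(296, 159, 40, 108) [385.6 179.2  29.3  99.2   8.4]
shift [ 0.0085 -0.004  -0.    ] ee [0.3879 0.1754 0.1785]
twist -0.0107 tool y yaw 4.5
```

View pics/w1.png

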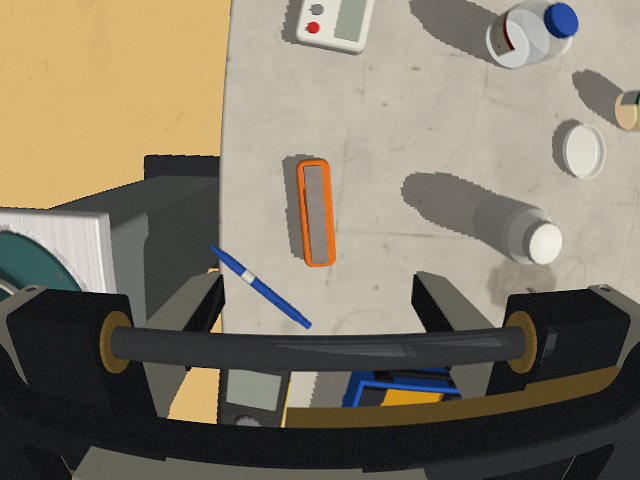

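The wrist view shows the keys at (317,212), lying clear of the other objects. Their measured size is 29 x 99 mm, which fits. I'll descend and grasp them.

```bash
python3 -m crank '[[0,[0.018,-0.01,0],-0.011],[0,[0.018,-0.01,0.2],-0.011],[0,[0.018,-0.01,0.45],-0.011],[0,[0.018,-0.01,0.7],-0.011],[0,[0.018,-0.01,0.85],-0.011],[0,[0.018,-0.01,0.85],-0.011],[0,[0.018,-0.01,0.85],-0.011]]' && python3 -m crank '[[0.8,[0,0,0],0],[0.8,[0,0,0],0],[0.8,[0,0,0],0],[0.8,[0,0,0],0],[0.8,[0,0,0],0],[0.8,[0,0,0],0],[0.8,[0,0,0],0],[0.8,[0,0,0],0]]' && python3 -m crank '[[0.8,[0,0,-0.1],0],[0.8,[0,0,-0.3],0],[0.8,[0,0,-0.5],0],[0.8,[0,0,-0.5],0]]'
python3 - <<'E'
from h import *
# key block at tray -112 along y
go((.4749,-.2575),np.radians(82.7))
E
```

```text
time: 3.65
ee_pos: [0.3856, 0.1797, 0.0096]
tool_rot: [0.66, 0.751, -0.0, 0.0]
ft_force: [0.7, 0.3, 1.4]
width: 0.0931
finger_force: 0.0
time: 4.45
ee_pos: [0.3849, 0.1804, 0.0086]
tool_rot: [0.659, 0.752, -0.0, -0.0]
ft_force: [-0.1, 0.2, 0.9]
width: 0.0333
finger_force: 0.0
time: 4.85
ee_pos: [0.3867, 0.1811, 0.1138]
tool_rot: [0.659, 0.752, 0.003, 0.002]
ft_force: [0.4, -0.1, -1.9]
width: 0.0293
finger_force: 30.0
shift [-2.232   0.1481 -0.0028] ee [0.3867 0.1811 0.1138]
twist -0.2087 tool y yaw 7.6
```

```bash
python3 -m crank '[[0.8,[-0.7,0.05,0],0],[0.8,[-0.7,0.05,0],0],[0.8,[-0.7,0.05,0],0],[0.8,[-0.7,0.05,0],0]]' && python3 -m crank '[[0.8,[-0.7,0.05,0],0],[0.8,[-0.7,0.05,0],0],[0.8,[-0.7,0.05,0],0],[0.8,[-0.7,0.05,0],0]]' && python3 -m crank '[[0.8,[-0.42,0.05,-0.35],0],[0.8,[-0.42,0.05,-0.35],0],[0.8,[-0.42,0.05,-0.35],-0.1],[0.8,[-0.42,0.05,-0.35],-0.1],[0.8,[-0.42,0.05,-0.35],-0.1],[0.8,[-0.42,0.05,-0.35],-0.1],[0.8,[-0.42,0.05,-0.35],-0.1],[0.8,[-0.42,0.05,-0.35],-0.1]]' && python3 -m crank '[[0.8,[0,0,0],-0.109],[0.8,[0,0,0],-0.109],[0.8,[0,0,0],-0.109],[0.8,[0,0,0],-0.109],[0.8,[0,0,0],-0.109],[0.8,[0,0,0],-0.109]]'
python3 - <<'E'
from h import *
c=calibration('wrist');im=snapshot('wrist');cv2.imwrite('pics/w2.png',im[:,:,::-1])
o=get_obs();print(o['time'],o['joint_pos'])
for b in blobs(im,(18,180,80),(28,255,255),300)[:6]: print('y',cv2.boundingRect(b),rect('wrist',b,.032,c))
for b in blobs(im,(5,150,80),(17,255,255),300)[:3]: print('o',cv2.boundingRect(b),rect('wrist',b,o['ee_pos'][2]-.009,c))
go((.4749,-.2575),np.radians(82.7))
E
```

```text
time: 5.25
ee_pos: [0.4134, 0.0392, 0.1078]
tool_rot: [0.661, 0.751, -0.001, 0.0]
ft_force: [-0.8, -0.8, -1.3]
width: 0.0293
finger_force: 30.0
time: 5.65
ee_pos: [0.4417, -0.0977, 0.1077]
tool_rot: [0.66, 0.751, -0.001, -0.0]
ft_force: [0.7, 0.4, -0.7]
width: 0.0297
finger_force: 30.0
time: 6.45
ee_pos: [0.4626, -0.1758, 0.1782]
tool_rot: [0.395, 0.919, 0.0, -0.0]
ft_force: [-0.1, -0.8, -1.7]
width: 0.0292
finger_force: 30.0
time: 7.05
ee_pos: [0.4626, -0.1762, 0.1784]
tool_rot: [0.064, 0.998, 0.0, -0.0]
ft_force: [0.2, 0.7, -1.0]
width: 0.029
finger_force: 30.0
7.1 [-4.15552257e-01 -2.71310065e-01  1.87163349e+00  2.08318328e-05
  1.54149150e+00 -1.85634462e+00]
y (441, 209, 70, 71) [501.8 -32.   67.3  68.3  82.8]
y (209, 188, 43, 111) [ 473.5 -256.3   35.4  103.9   82.7]
y (366, 214, 58, 55) [ 488.4 -110.8   51.8   50.1   82. ]
o (285, 187, 66, 149) [ 453.8 -175.4   32.3   79.7   82.7]
shift [-1.137e-01 -3.949e-01 -1.000e-04] ee [ 0.4626 -0.1762  0.1784]
twist -0.0004 tool y yaw 82.6
```

View pics/w2.png

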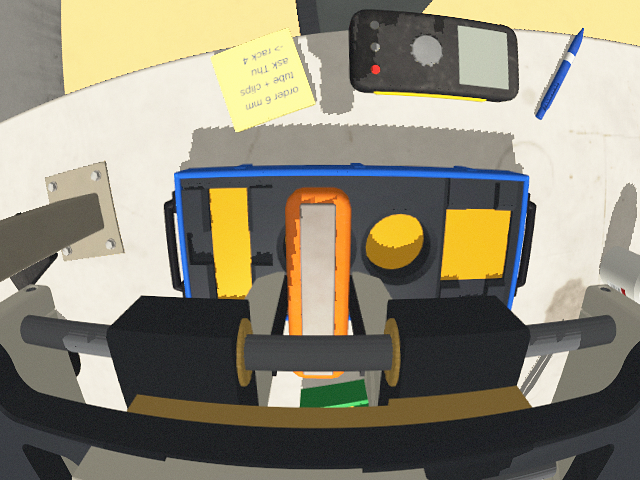

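The slot shows at (230,243), and the held key spans rows 187–378. I'll work out the key's position in the hand from its two ends.

Run:
```python
from h import *
im=cv2.imread('pics/w2.png')[:,:,::-1].copy()
m=cv2.inRange(cv2.cvtColor(im,cv2.COLOR_RGB2HSV),np.array((5,150,80)),np.array((17,255,255)))[150:400,270:365]
r,cc=np.nonzero(m);print(r.min()+150,r.max()+150)
for z in (.170,.187): 
  P=plane('wrist',[(318,r.min()+150),(318,r.max()+150)],z);print(z,P,P.mean(0),np.linalg.norm(P[0]-P[1]))
```

```text
187 378
0.17 [[ 0.4142773  -0.17008185]
 [ 0.52206124 -0.18423354]] [ 0.46816927 -0.17715769] 0.10870901033656008
0.187 [[ 0.41209263 -0.16980037]
 [ 0.50943802 -0.18258152]] [ 0.46076532 -0.17619095] 0.09818085882684757
```

```bash
python3 -m crank '[[0.8,[-0.109,-0.2,0],0],[0.8,[-0.109,-0.393,0],0],[0.8,[-0.109,-0.393,0.2],0],[0.8,[-0.109,-0.393,0.4],0],[0.8,[-0.109,-0.393,0.5],0],[0.8,[-0.109,-0.393,0.5],0],[0.8,[-0.109,-0.393,0.5],0]]'
python3 - <<'E'
from h import *
c=calibration('wrist');im=snapshot('wrist');cv2.imwrite('pics/w3.png',im[:,:,::-1])
go((.474,-.257),np.radians(82.7))
E
```

```text
time: 7.8
ee_pos: [0.4746, -0.2572, 0.0795]
tool_rot: [0.064, 0.998, -0.0, 0.0]
ft_force: [0.7, -0.5, -0.9]
width: 0.0292
finger_force: 30.0
shift [ 0.0052  0.0017 -0.    ] ee [ 0.475  -0.2575  0.0803]
twist 0.0 tool y yaw 82.7
```

View pics/w3.png

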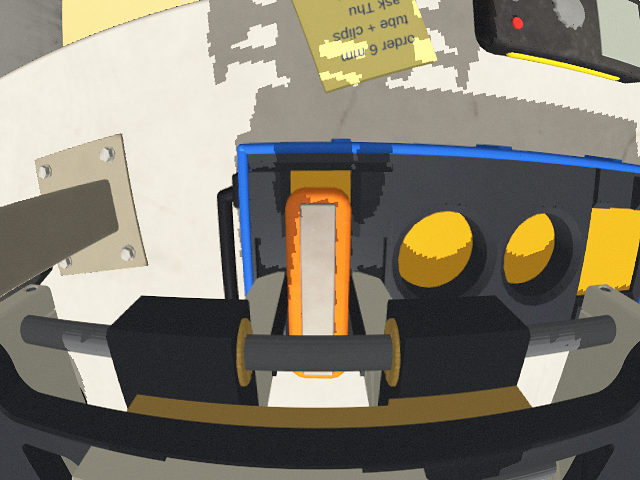

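The key is lined up over the slot: key columns are 287–350 and slot columns 291–350. I'll lower it.

```bash
python3 -m crank '[[0.8,[0.003,0.002,0.07],0],[0.8,[0.003,0.002,0.14],0],[0.8,[0.003,0.002,0.19],0],[0.8,[0.003,0.002,0.2],0],[0.8,[0.003,0.002,0.2],0]]'
```

```text
time: 8.35
ee_pos: [0.4748, -0.2567, 0.0405]
tool_rot: [0.063, 0.998, 0.0, 0.001]
ft_force: [-6.2, 8.0, 26.4]
width: 0.0293
finger_force: 30.0
```

```bash
python3 -m crank '[[0.6,[0,0,0],0],[0.6,[0,0,0],0],[0.6,[0,0,0],0],[0.6,[0,0,-0.1],0],[0.6,[0,0,-0.3],0],[0.6,[0,0,-0.5],0],[0,[0,0,-0.7],0],[0,[0,0,-0.7],0]]'
python3 - <<'E'
from h import *
c=calibration('wrist');im=snapshot('wrist');t=snapshot('top');cv2.imwrite('pics/w4.png',im[:,:,::-1])
for b in blobs(im,(5,150,80),(17,255,255),300)[:2]: print('o',cv2.boundingRect(b),rect('wrist',b,.050,c))
for b in blobs(t,(5,150,80),(17,255,255),60)[:2]: print('top o',cv2.boundingRect(b),rect('top',b,.050))
b=blobs(t,(0,0,150),(180,40,255))
for k in b[:5]: print('t',cv2.boundingRect(k),rect('top',k,.018))
go((.382,.355))
print(get_obs()['joint_pos'])
E
```

```text
time: 9.15
ee_pos: [0.4753, -0.2577, 0.184]
tool_rot: [0.063, 0.998, -0.002, 0.003]
ft_force: [-0.6, 0.9, -0.3]
width: 0.0491
finger_force: 0.0
o (300, 163, 42, 118) [ 474.7 -256.1   33.3  100.7   82.8]
top o (483, 189, 31, 46) [ 477.5 -254.6   36.5  100.5   83.5]
t (454, 407, 28, 16) [ 1.452e+02 -2.330e+01  1.610e+01  5.030e+01  1.000e-01]
shift [ 8.3950e-01  2.9777e+00 -2.0000e-03] ee [ 0.474  -0.2569  0.1788]
[-5.43964507e-01 -1.69918515e-01  1.78622273e+00 -3.28071235e-05
  1.52431513e+00 -1.98917133e+00]
```

View pics/w4.png

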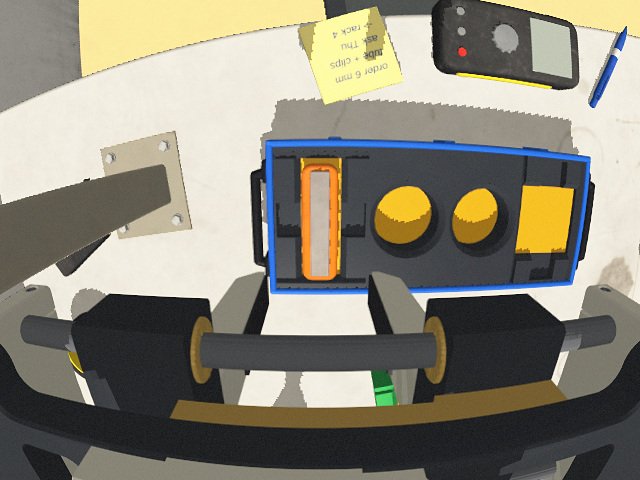

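The keys are seated at (474.7,-256.1), 100.7 mm long at the expected top height. Next is the timer.

```bash
python3 -m crank '[[0,[0.28,0.99,0],0],[0,[0.28,0.99,0],0],[0,[0.28,0.99,0],0],[0,[0.28,0.99,0],0],[0,[0.28,0.99,0],0]]' && python3 -m crank '[[0,[0.28,0.99,0],0],[0,[0.28,0.99,0],0],[0,[0.28,0.99,0],0],[0,[0.28,0.99,0],0],[0,[0.28,0.99,0],0]]' && python3 -m crank '[[0,[0.28,0.99,0],0],[0,[0.28,0.99,0],0],[0,[0.28,0.99,0],0],[0,[0.28,0.99,0],0],[0,[0.28,0.99,0],0]]' && python3 -m crank '[[0,[0,0,0],0.1],[0,[0,0,0],0.1],[0,[0,0,0],0.1],[0,[0,0,0],0.1],[0,[0,0,0],0.208],[0,[0,0,0],0.208],[0,[0,0,0],0.208],[0,[0,0,0],0.208]]' && python3 -m crank '[[0,[0,0,0],0.02],[0,[0,0,0],0.02],[0,[0,0,0],0.02]]'
python3 - <<'E'
from h import *
c=calibration('wrist');im=snapshot('wrist');t=snapshot('top');cv2.imwrite('pics/w5.png',im[:,:,::-1]);cv2.imwrite('pics/t5.png',t[:,:,::-1])
print(get_obs()['joint_pos'],plane('top',[(233.5,377)],.019))
for b in blobs(im,(0,0,185),(180,60,255),300)[:5]: print('w',cv2.boundingRect(b),cv2.contourArea(b),rect('wrist',b,.018,c))
go((.384,.361),0)
E
```

```text
time: 9.75
ee_pos: [0.4418, -0.0494, 0.177]
tool_rot: [0.061, 0.998, 0.001, -0.001]
ft_force: [-0.1, -0.3, 0.4]
width: 0.0923
finger_force: 0.0
time: 10.25
ee_pos: [0.4109, 0.1538, 0.177]
tool_rot: [0.06, 0.998, 0.0, -0.001]
ft_force: [0.6, -0.0, -0.2]
width: 0.0928
finger_force: 0.0
time: 10.75
ee_pos: [0.3805, 0.3565, 0.1765]
tool_rot: [0.061, 0.998, -0.001, -0.001]
ft_force: [-0.6, -0.7, 0.0]
width: 0.0932
finger_force: 0.0
time: 11.55
ee_pos: [0.382, 0.3523, 0.1771]
tool_rot: [0.618, 0.786, -0.001, -0.0]
ft_force: [0.4, 0.1, 0.1]
width: 0.0929
finger_force: 0.0
time: 11.85
ee_pos: [0.3818, 0.3528, 0.1777]
tool_rot: [0.662, 0.749, -0.001, -0.0]
ft_force: [0.2, -0.2, -0.5]
width: 0.0933
finger_force: 0.0
[ 6.97534507e-01 -2.12457116e-01  1.82370851e+00 -5.27170783e-05
  1.53099974e+00  5.75288903e-01] [[0.38983383 0.35906196]]
w (292, 171, 79, 77) 4144.0 [391.8 361.7  59.8  59.9  82.5]
w (594, 8, 46, 121) 2820.0 [699.5 571.2  80.2 131.9   8.5]
w (409, 0, 101, 64) 965.0 [491.2 548.1  28.8 104.9  66.2]
w (495, 204, 24, 47) 549.5 [569.5 366.5  46.9  24.   86.3]
shift [ 0.0376  0.0163 -0.    ] ee [0.3817 0.3531 0.1782]
twist 0.0195 tool y yaw 7.0
```

View pics/w5.png

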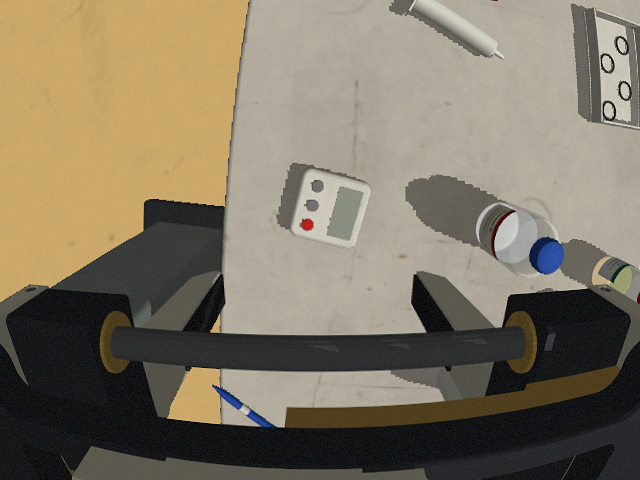

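The timer is centred at (331,208) in the picture, world (391,361) mm, at yaw -7.5°. That already matches the tray's yaw.

```bash
python3 -m crank '[[0,[0.031,0.051,0],0.02],[0,[0.031,0.051,0.2],0.04],[0,[0.031,0.051,0.45],0.04],[0,[0.031,0.051,0.7],0.04],[0,[0.031,0.051,0.845],0.04],[0,[0.031,0.051,0.845],0.04],[0,[0.031,0.051,0.845],0.04]]' && python3 -m crank '[[0.4,[0,0,0],0],[0.4,[0,0,0],0],[0.4,[0,0,0],0],[0.4,[0,0,0],0],[0.4,[0,0,0],0],[0.4,[0,0,0],0]]' && python3 -m crank '[[0.4,[0,0,-0.1],0],[0.4,[0,0,-0.35],0],[0.4,[0,0,-0.6],0],[0.4,[0,0,-0.8],0],[0.4,[0,0,-0.8],0]]'
python3 - <<'E'
from h import *
go((.5025,-.0335),np.radians(-7.3))
E
```

```text
time: 12.65
ee_pos: [0.3911, 0.3611, 0.0105]
tool_rot: [0.752, 0.659, -0.0, 0.0]
ft_force: [0.4, -0.0, 0.5]
width: 0.0929
finger_force: 0.0
time: 13.25
ee_pos: [0.3911, 0.3612, 0.0103]
tool_rot: [0.752, 0.659, 0.0, 0.0]
ft_force: [-1.6, -1.7, 6.4]
width: 0.0635
finger_force: 30.0
time: 13.75
ee_pos: [0.3923, 0.3622, 0.1758]
tool_rot: [0.752, 0.659, 0.004, 0.0]
ft_force: [0.2, -0.1, -1.7]
width: 0.0635
finger_force: 30.0
shift [-1.8889  0.806  -0.0069] ee [0.3923 0.3622 0.1758]
twist -0.0007 tool y yaw -7.5
```

```bash
python3 -m crank '[[0.4,[-0.8,0.4,0],0],[0.4,[-0.8,0.4,0],0],[0.4,[-0.8,0.4,0],0],[0.4,[-0.8,0.4,0],0]]' && python3 -m crank '[[0.4,[-0.6,0.4,0],0],[0.4,[-0.6,0.4,0],0],[0.4,[-0.6,0.4,0],0],[0.4,[-0.6,0.4,0],0],[0.4,[-0.6,0.4,0],0]]'
python3 - <<'E'
from h import *
c=calibration('wrist');im=snapshot('wrist');t=snapshot('top');cv2.imwrite('pics/w6.png',im[:,:,::-1]);cv2.imwrite('pics/t6.png',t[:,:,::-1])
for b in blobs(im,(18,180,80),(28,255,255),300)[:6]: print('y',cv2.boundingRect(b),rect('wrist',b,.032,c))
for b in blobs(t,(18,180,80),(28,255,255),100)[:6]: print('y top',cv2.boundingRect(b),rect('top',b,.032))
for b in blobs(im,(0,0,185),(180,60,255),300)[:3]: print('w',cv2.boundingRect(b),rect('wrist',b,.178,c))
go((.5025,-.0335),np.radians(-7.3))
E
```

```text
time: 14.15
ee_pos: [0.4495, 0.1891, 0.169]
tool_rot: [0.752, 0.659, -0.0, 0.0]
ft_force: [-0.2, -0.2, -0.6]
width: 0.0637
finger_force: 30.0
time: 14.65
ee_pos: [0.5126, 0.0617, 0.1687]
tool_rot: [0.753, 0.658, -0.0, -0.001]
ft_force: [-0.7, -0.0, -1.5]
width: 0.0632
finger_force: 30.0
y (294, 372, 54, 28) [ 492.3 -104.2   35.6   53.4   82.2]
y top (376, 225, 37, 37) [503.8 -41.1  61.5  66.6  89.9]
y top (415, 228, 14, 18) [494.7 -90.5  38.7  17.4   7.3]
y top (459, 214, 15, 21) [ 482.5 -194.8   48.    15.3    3.5]
w (81, 0, 559, 321) [556.7 123.9 181.6 297.8  85.3]
w (388, 370, 32, 35) [551.6   0.6  24.5  17.8  84. ]
w (4, 240, 36, 47) [343.1  95.5  23.9  25.9   8.4]
shift [-0.485   0.0146 -0.    ] ee [0.5123 0.063  0.1692]
twist -0.0006 tool y yaw -7.5
```

View pics/w6.png

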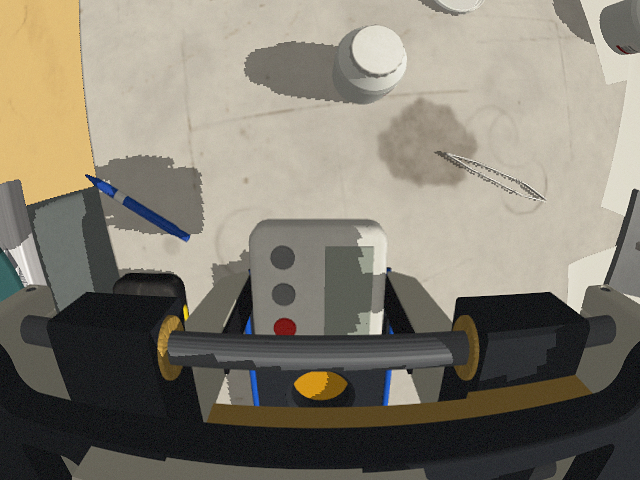

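Run:
```python
from h import *
o=get_obs();T=R.from_quat(o['tool_rot']).as_matrix()
for z in(.175,.178):
  P=plane('wrist',[(318,219),(250,290),(386,290),(283,294)],z); print(np.round(((np.c_[P,[z]*4])-o['ee_pos'])@T*1000,1))
go((.5027,-.034),np.radians(-7.3))
```

```text
[[ 35.7  -0.2  -5.8]
 [  1.3 -32.7  -5.8]
 [  1.3  32.1  -5.9]
 [ -0.5 -16.9  -5.8]]
[[ 36.4  -0.2  -8.8]
 [  2.6 -32.1  -8.8]
 [  2.6  31.5  -8.9]
 [  0.8 -16.6  -8.8]]
shift [-0.4873  0.0159 -0.    ] ee [0.5123 0.063  0.1692]
twist -0.0006 tool y yaw -7.5
```

```bash
python3 -m crank '[[0.4,[-0.25,0.016,0],0],[0.4,[-0.492,0.016,0],0],[0.4,[-0.492,0.016,0.2],0],[0.4,[-0.492,0.016,0.4],0],[0.4,[-0.492,0.016,0.52],0],[0.4,[-0.492,0.016,0.52],0],[0.4,[-0.492,0.016,0.52],0]]' && python3 -m crank '[[0.4,[0,0,0.05],0],[0.4,[0,0,0.09],0],[0.4,[0,0,0.11],0],[0.4,[0,0,0.11],0],[0.4,[0,0,0.11],0]]'
```

```text
time: 15.45
ee_pos: [0.5031, -0.0347, 0.0665]
tool_rot: [0.752, 0.66, 0.0, 0.0]
ft_force: [0.5, 0.2, 0.4]
width: 0.0636
finger_force: 30.0
time: 15.95
ee_pos: [0.5028, -0.0356, 0.0436]
tool_rot: [0.752, 0.659, -0.0, -0.0]
ft_force: [-1.5, 1.2, -1.8]
width: 0.0638
finger_force: 30.0
```

```bash
python3 -m crank '[[0.4,[0,0,0.008],0],[0.4,[0,0,0.012],0],[0.4,[0,0,0.012],0],[0.2,[0,0,0.012],0],[0.2,[0,0,0.012],0],[0.2,[0,0,0.012],0]]' && python3 -m crank '[[0.2,[0,0,-0.1],0],[0.2,[0,0,-0.3],0],[0.2,[0,0,-0.5],0],[0,[0,0,-0.7],0],[0,[0,0,-0.7],0]]'
python3 - <<'E'
from h import *
c=calibration('wrist');im=snapshot('wrist');t=snapshot('top');cv2.imwrite('pics/w7.png',im[:,:,::-1])
cv2.imwrite('pics/m7.png',np.hstack([im[150:400,160:480],cv2.resize(t[160:310,340:560],(440,300))[:250]])[:,:,::-1])
for b in blobs(im,(0,0,150),(180,60,255),1000)[:3]: print('w',cv2.boundingRect(b),rect('wrist',b,.050,c))
print(get_obs()['joint_pos'])
go((.553,.187))
print(plane('wrist',[(0,0)],0),'shelf')
E
```

```text
time: 16.55
ee_pos: [0.5031, -0.0356, 0.0413]
tool_rot: [0.752, 0.659, 0.0, 0.0]
ft_force: [0.0, 0.6, 0.6]
width: 0.0742
finger_force: 0.0
time: 17.05
ee_pos: [0.5048, -0.0358, 0.187]
tool_rot: [0.752, 0.659, 0.003, 0.003]
ft_force: [-0.3, -0.5, -0.0]
width: 0.0856
finger_force: 0.0
w (92, 0, 548, 334) [609.4  11.1 366.8 589.7  87. ]
w (278, 185, 75, 74) [503.2 -33.9  63.1  62.5  82.3]
w (379, 368, 74, 38) [ 587.1 -221.6   48.2   84.5   82.1]
[-1.21310693e-01 -2.51367198e-01  1.85022627e+00  2.57588893e-06
  1.54119510e+00  1.04952013e-02]
shift [1.1363e+00 1.0010e-01 2.0000e-04] ee [ 0.5033 -0.0357  0.1817]
[[0.13898545 0.30522664]] shelf
```

View pics/m7.png

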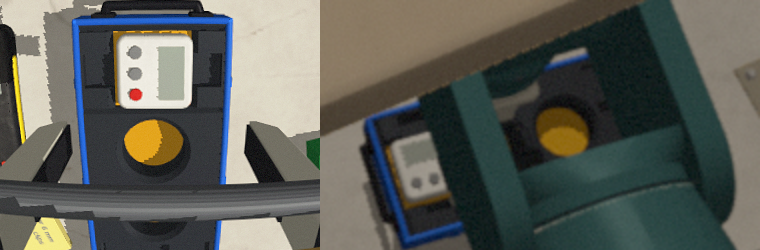

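The timer is seated at (503.2,-33.9), 63 mm across. Now the white bottle: I'll go near it and look.

```bash
python3 -m crank '[[0,[0.8,0.1,-0.1],0],[0,[0.8,0.1,-0.1],0],[0,[0.8,0.1,-0.1],0],[0,[0.8,0.1,-0.1],0],[0,[0.8,0.1,-0.1],0]]'
python3 - <<'E'
from h import *
c=calibration('wrist');im=snapshot('wrist');cv2.imwrite('pics/w8.png',im[:,:,::-1])
g=cv2.medianBlur(cv2.cvtColor(im,cv2.COLOR_RGB2GRAY),5)
for k in (cv2.HoughCircles(g[:330],cv2.HOUGH_GRADIENT,1.5,40,param1=120,param2=35,minRadius=15,maxRadius=60)[0][:6]): print(k,plane('wrist',[k[:2]],.1,c),plane('wrist',[k[:2]],.068,c))
go((.553,.187))
E
```

```text
time: 17.65
ee_pos: [0.5436, 0.1218, 0.1995]
tool_rot: [0.751, 0.66, -0.001, -0.001]
ft_force: [-0.3, -0.4, -0.5]
width: 0.093
finger_force: 0.0
[600.75      78.75      28.349998] [[0.80684989 0.23083903]] [[0.83734066 0.23546122]]
[339.75 144.75  23.25] [[0.56707557 0.186106  ]] [[0.56878303 0.18535829]]
[431.25  47.25  32.4 ] [[0.64352268 0.25232448]] [[0.6544071  0.25952586]]
[ 84.75 255.75  44.1 ] [[0.33829088 0.13000674]] [[0.31253426 0.1225247 ]]
[461.25     282.75      49.199997] [[0.65366891 0.06737188]] [[0.66577132 0.05237094]]
[147.75 294.75  30.75] [[0.39344442 0.08897101]] [[0.37430861 0.0765629 ]]
shift [ 3.36e-01  4.50e-03 -3.00e-04] ee [0.5434 0.1205 0.1997]
```

View pics/w8.png

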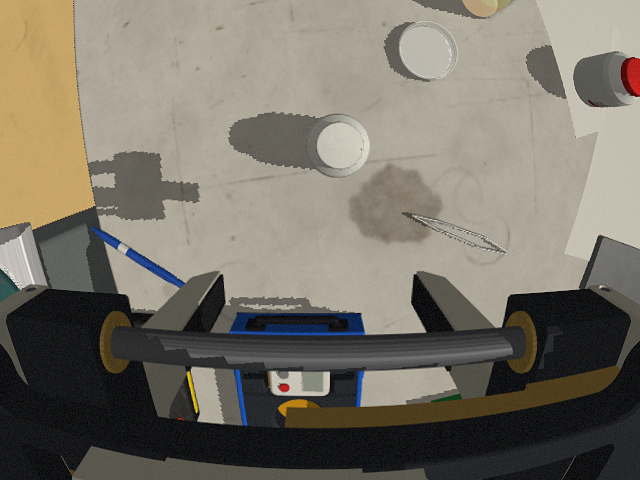

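The cap is at (340,145) in the wrist view, world (567,186) mm. The neighbouring objects are clear. I'll descend over it and grip.

```bash
python3 -m crank '[[0,[0.2,0.05,0],0],[0,[0.339,0.069,0],0],[0,[0.339,0.069,0],0],[0,[0.339,0.069,0.2],0],[0,[0.339,0.069,0.4],0],[0,[0.339,0.069,0.6],0],[0,[0.339,0.069,0.8],0],[0,[0.339,0.069,0.82],0]]' && python3 -m crank '[[0.2,[0,0,0.01],0],[0.35,[0,0,0.01],0],[0.4,[0,0,0.01],0],[0.45,[0,0,0.01],0],[0.6,[0,0,0.01],0],[0.6,[0,0,0.01],0],[0.6,[0,0,0.01],0]]'
python3 - <<'E'
from h import *
s=snapshot('scene');cv2.imwrite('pics/s9.png',s[120:420,100:500,::-1])
go((.566,.186))
E
```

```text
time: 18.5
ee_pos: [0.5635, 0.1831, 0.0319]
tool_rot: [0.753, 0.658, -0.004, -0.002]
ft_force: [0.4, 0.1, -0.4]
width: 0.093
finger_force: 0.0
time: 19.2
ee_pos: [0.5667, 0.1859, 0.0358]
tool_rot: [0.752, 0.659, 0.0, 0.0]
ft_force: [-0.4, -0.5, 4.4]
width: 0.0513
finger_force: 30.0
shift [-0.     -0.0034 -0.    ] ee [0.5667 0.1859 0.0358]
```

View pics/s9.png

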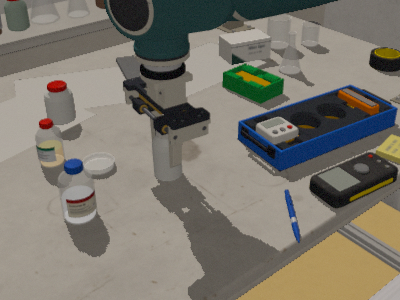

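It is gripped at 51.3 mm, which fits the 52 mm bottle, and it stands upright. I'll lift it and carry it to the right well.

```bash
python3 -m crank '[[0.6,[0,0,-0.05],0],[0.6,[0,0,-0.2],0],[0.6,[0,0,-0.35],0],[0.6,[0,0,-0.45],0],[0.6,[0,0,-0.45],0]]' && python3 -m crank '[[0.6,[-0.1,0,0],0],[0.6,[-0.25,-0.03,0],0],[0.6,[-0.42,-0.04,0],0],[0.6,[-0.59,-0.05,0],0],[0.6,[-0.76,-0.06,0],0],[0.6,[-0.93,-0.08,0],0]]' && python3 -m crank '[[0.6,[-0.17,-0.02,0],0],[0.6,[-0.34,-0.04,0],0],[0.6,[-0.51,-0.06,0],0],[0.6,[-0.68,-0.07,0],0],[0.6,[-0.83,-0.08,0],0],[0.6,[-0.94,-0.092,0],0],[0.6,[-0.94,-0.092,0],0],[0.6,[-0.94,-0.092,0],0]]'
python3 - <<'E'
from h import *
c=calibration('wrist');im=snapshot('wrist');cv2.imwrite('pics/w10.png',im[:,:,::-1])
cv2.imwrite('pics/m10.png',im[100:420,120:520,::-1])
go((.484,-.181),np.radians(-7.3))
E
```

```text
time: 19.75
ee_pos: [0.5674, 0.1862, 0.1287]
tool_rot: [0.752, 0.659, 0.002, 0.001]
ft_force: [0.2, 0.7, -1.6]
width: 0.0512
finger_force: 30.0
time: 20.35
ee_pos: [0.5252, 0.0023, 0.124]
tool_rot: [0.752, 0.659, -0.001, -0.001]
ft_force: [1.3, -0.0, 0.0]
width: 0.0511
finger_force: 30.0
time: 21.15
ee_pos: [0.4828, -0.1803, 0.1243]
tool_rot: [0.752, 0.659, -0.0, -0.001]
ft_force: [-0.1, -0.9, -1.4]
width: 0.0511
finger_force: 30.0
shift [-0.0048  0.0057 -0.    ] ee [ 0.483  -0.1799  0.1245]
twist -0.0007 tool y yaw -7.6
```

View pics/m10.png

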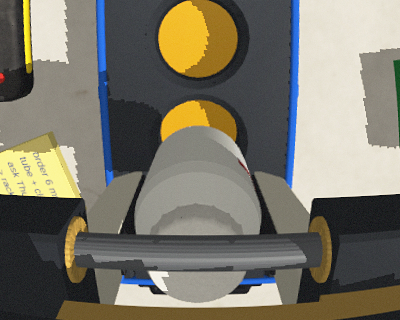

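The bottle sits over the right well, its foot at crop (198,130). I'll lower it gently and watch the force.

```bash
python3 -m crank '[[0.6,[-0.005,0.006,0.1],0],[0.6,[-0.005,0.006,0.2],0],[0.6,[-0.005,0.006,0.26],0],[0.6,[-0.005,0.006,0.28],0],[0.6,[-0.005,0.006,0.28],0],[0.6,[-0.005,0.006,0.28],0]]'
```

```text
time: 21.8
ee_pos: [0.4846, -0.1815, 0.0701]
tool_rot: [0.752, 0.659, 0.0, 0.0]
ft_force: [0.9, -0.3, -1.4]
width: 0.051
finger_force: 30.0
```

```bash
python3 -m crank '[[0.6,[0,0,0.04],0],[0.6,[0,0,0.08],0],[0.6,[0,0,0.1],0],[0.6,[0,0,0.1],0],[0.6,[0,0,0.1],0]]'
```

```text
time: 22.3
ee_pos: [0.4842, -0.1816, 0.0492]
tool_rot: [0.752, 0.659, -0.0, -0.0]
ft_force: [0.9, 0.5, -1.3]
width: 0.051
finger_force: 30.0
```

```bash
python3 -m crank '[[0.6,[0,0,0.006],0],[0.6,[0,0,0.006],0],[0.6,[0,0,0.006],0]]' && python3 -m crank '[[0.3,[0,0,0],0],[0.2,[0,0,0],0],[0.1,[0,0,0],0],[0,[0,0,0],0],[0,[0,0,-0.2],0],[0,[0,0,-0.45],0],[0,[0,0,-0.7],0],[0,[0,0,-0.8],0]]'
python3 - <<'E'
from h import *
go((.555,.33))
E
```

```text
time: 22.6
ee_pos: [0.4843, -0.1816, 0.0481]
tool_rot: [0.752, 0.659, 0.0, 0.0]
ft_force: [0.8, -0.5, -0.6]
width: 0.051
finger_force: 30.0
time: 23.4
ee_pos: [0.4851, -0.182, 0.2133]
tool_rot: [0.752, 0.659, 0.001, 0.003]
ft_force: [0.6, 0.2, -1.0]
width: 0.093
finger_force: 0.0
shift [ 2.5835  0.0103 -0.0039] ee [ 0.4851 -0.182   0.2133]
```

```bash
python3 -m crank '[[0,[0.83,0,0],0],[0,[0.83,0,0],0],[0,[0.83,0,0],0],[0,[0.83,0,0],0]]' && python3 -m crank '[[0,[0.83,0,0],0],[0,[0.83,0,0],0],[0,[0.83,0,0],0],[0,[0.83,0,0],0]]' && python3 -m crank '[[0,[0.8,0,0],0],[0,[0.8,0,0],0],[0,[0.8,0,0],0],[0,[0.8,0,0],0],[0,[0.8,0,0],0],[0,[0.8,0,0],0]]'
python3 - <<'E'
from h import *
c=calibration('wrist');im=snapshot('wrist');s=snapshot('scene')
cv2.imwrite('pics/m11.png',np.hstack([im,s[150:350:,260:520].repeat(1,0) if 0 else cv2.copyMakeBorder(s[150:350,330:490],0,280,0,0,cv2.BORDER_CONSTANT)])[:,:,::-1])
for b in blobs(im,(105,150,60),(125,255,255),200)[:4]:
    M=cv2.minEnclosingCircle(b);print(M,plane('wrist',[M[0]],.104,c),rect('wrist',b,.104,c))
go((.56,.365))
E
```

```text
time: 23.8
ee_pos: [0.5061, -0.0136, 0.2083]
tool_rot: [0.751, 0.66, 0.0, -0.0]
ft_force: [-0.1, -1.1, -0.1]
width: 0.093
finger_force: 0.0
time: 24.2
ee_pos: [0.5277, 0.1512, 0.2079]
tool_rot: [0.751, 0.66, 0.0, -0.0]
ft_force: [-1.0, 0.3, 0.5]
width: 0.0929
finger_force: 0.0
time: 24.8
ee_pos: [0.5489, 0.305, 0.208]
tool_rot: [0.752, 0.659, -0.0, 0.0]
ft_force: [0.2, -0.3, 0.2]
width: 0.0927
finger_force: 0.0
((327.22613525390625, 152.6576690673828), 19.042163848876953) [[0.56329834 0.36458332]] [563.2 364.5  26.8  26.6  63.9]
((199.0, 400.0), 23.259506225585938) [[0.41267001 0.15600384]] [413.4 156.8   9.7  45.1  50.8]
shift [ 0.3065  0.0145 -0.    ] ee [0.549  0.3046 0.2083]
```

View pics/m11.png

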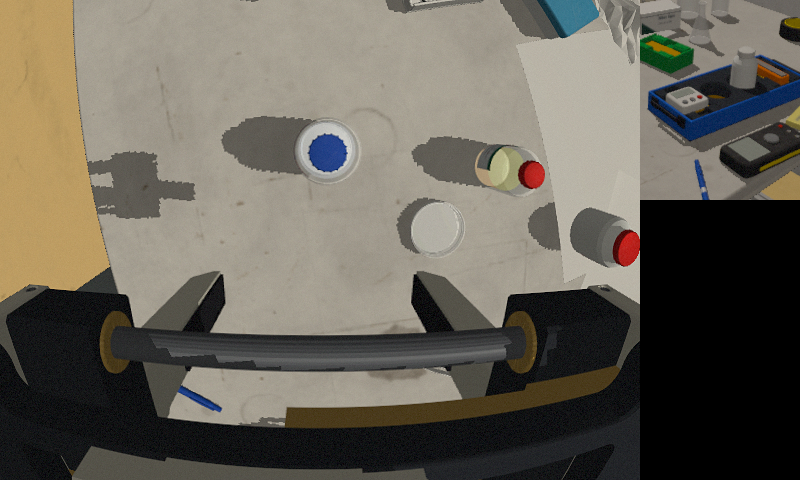

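The white bottle stands in the right well. The blue cap is at (327,153), world (563,364.5) mm. I'll grasp it.

```bash
python3 -m crank '[[0,[0.2,0.032,0],0],[0,[0.307,0.032,0],0],[0,[0.307,0.032,0],0],[0,[0.307,0.032,0.2],0],[0,[0.307,0.032,0.4],0],[0,[0.307,0.032,0.6],0],[0,[0.307,0.032,0.8],0],[0,[0.307,0.032,0.855],0]]' && python3 -m crank '[[0.2,[0,0,0],0],[0.3,[0,0,0],0],[0.37,[0,0,0],0],[0.42,[0,0,0],0],[0.6,[0,0,0],0],[0.6,[0,0,0],0],[0.6,[0,0,0],0]]' && python3 -m crank '[[0.6,[0,0,-0.05],0],[0.6,[0,0,-0.2],0],[0.6,[0,0,-0.35],0],[0.6,[0,0,-0.45],0],[0.6,[0,0,-0.45],0]]'
python3 - <<'E'
from h import *
go((.4932,-.1095),np.radians(-7.3))
E
```

```text
time: 25.7
ee_pos: [0.5617, 0.3636, 0.0329]
tool_rot: [0.753, 0.659, -0.003, -0.0]
ft_force: [0.1, 0.3, -0.6]
width: 0.0931
finger_force: 0.0
time: 26.4
ee_pos: [0.5637, 0.3664, 0.0381]
tool_rot: [0.752, 0.659, 0.001, 0.0]
ft_force: [0.3, -0.5, 7.0]
width: 0.0549
finger_force: 30.0
time: 26.9
ee_pos: [0.5642, 0.3668, 0.1309]
tool_rot: [0.752, 0.659, 0.002, 0.0]
ft_force: [-0.1, 0.3, -0.3]
width: 0.0552
finger_force: 30.0
shift [-2.4076 -0.0392 -0.0071] ee [0.5642 0.3668 0.1309]
twist -0.0007 tool y yaw -7.5
```

```bash
python3 -m crank '[[0.6,[-0.1,0,0],0],[0.6,[-0.25,-0.01,0],0],[0.6,[-0.43,-0.01,0],0],[0.6,[-0.62,-0.01,0],0],[0.6,[-0.8,-0.013,0],0]]' && python3 -m crank '[[0.6,[-0.2,0,0],0],[0.6,[-0.4,-0.01,0],0],[0.6,[-0.6,-0.01,0],0],[0.6,[-0.8,-0.013,0],0]]' && python3 -m crank '[[0.6,[-0.2,0,0],0],[0.6,[-0.4,-0.01,0],0],[0.6,[-0.58,-0.01,0],0],[0.6,[-0.73,-0.013,0],0],[0.6,[-0.8,-0.013,0],0],[0.6,[-0.8,-0.013,0],0],[0.6,[-0.8,-0.013,0],0]]'
python3 - <<'E'
from h import *
im=snapshot('wrist');cv2.imwrite('pics/m12.png',im[100:420,120:520,::-1])
go((.4932,-.1095),np.radians(-7.3))
E
```

```text
time: 27.4
ee_pos: [0.5384, 0.2056, 0.1253]
tool_rot: [0.752, 0.659, -0.001, -0.0]
ft_force: [0.4, 0.6, -1.4]
width: 0.0549
finger_force: 30.0
time: 27.8
ee_pos: [0.5146, 0.0476, 0.1256]
tool_rot: [0.752, 0.659, -0.001, -0.001]
ft_force: [0.3, -0.2, -1.5]
width: 0.0554
finger_force: 30.0
time: 28.5
ee_pos: [0.4922, -0.1082, 0.1264]
tool_rot: [0.752, 0.659, -0.0, -0.001]
ft_force: [0.8, 0.4, -2.1]
width: 0.0549
finger_force: 30.0
shift [-0.0077  0.0053 -0.    ] ee [ 0.4923 -0.1078  0.1266]
twist -0.0006 tool y yaw -7.5
```

View pics/m12.png

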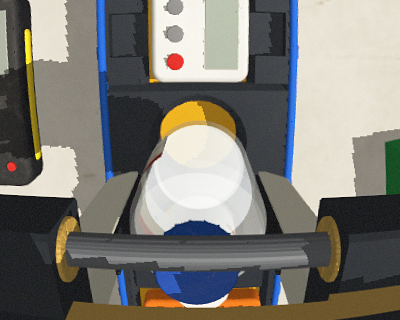

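The blue bottle hangs over the left well with its foot at about crop (200,145). I'll lower it.

```bash
python3 -m crank '[[0.6,[-0.007,0.005,0.1],0],[0.6,[-0.007,0.005,0.18],0],[0.6,[-0.007,0.005,0.24],0],[0.6,[-0.007,0.005,0.28],0],[0.6,[-0.007,0.005,0.28],0],[0.6,[-0.007,0.005,0.28],0]]' && python3 -m crank '[[0.6,[0,0,0.03],0],[0.6,[0,0,0.06],0],[0.6,[0,0,0.08],0],[0.6,[0,0,0.1],0],[0.6,[0,0,0.1],0]]'
```

```text
time: 29.15
ee_pos: [0.493, -0.1097, 0.0709]
tool_rot: [0.752, 0.659, -0.0, -0.001]
ft_force: [-3.4, 4.6, -4.0]
width: 0.0553
finger_force: 29.9
time: 29.65
ee_pos: [0.4932, -0.1094, 0.0516]
tool_rot: [0.752, 0.659, 0.0, -0.001]
ft_force: [-4.2, 8.8, -0.3]
width: 0.0549
finger_force: 30.0
```

```bash
python3 -m crank '[[0.6,[0,0,0.008],0],[0.6,[0,0,0.008],0],[0.6,[0,0,0.008],0]]' && python3 -m crank '[[0.3,[0,0,0],0],[0.2,[0,0,0],0],[0.1,[0,0,0],0],[0,[0,0,0],0],[0,[0,0,-0.2],0],[0,[0,0,-0.45],0],[0,[0,0,-0.7],0],[0,[0,0,-0.8],0]]' && python3 -m crank '[[0,[0.6,0,-0.1],0],[0,[0.6,0,-0.1],0],[0,[0.6,0,-0.1],0],[0,[0.6,0,-0.1],0],[0,[0.6,0,-0.1],0]]'
python3 - <<'E'
from h import *
s=snapshot('scene');w=snapshot('wrist')
cv2.imwrite('pics/m13.png',np.hstack([cv2.resize(s[190:300,320:500],None,fx=2.4,fy=2.4)[:264],w[200:464,140:500]])[:,:,::-1])
for b in blobs(s,(105,180,60),(125,255,255),60)[:5]:
    M=cv2.minEnclosingCircle(b);print(M,plane('scene',[M[0]],.11))
E
```

```text
time: 29.95
ee_pos: [0.4933, -0.1094, 0.0504]
tool_rot: [0.752, 0.659, 0.001, -0.001]
ft_force: [-6.6, 10.6, 4.7]
width: 0.0551
finger_force: 30.0
time: 30.75
ee_pos: [0.4943, -0.1105, 0.2148]
tool_rot: [0.752, 0.659, 0.002, 0.002]
ft_force: [1.5, -0.4, 0.1]
width: 0.0929
finger_force: 0.0
time: 31.25
ee_pos: [0.509, 0.0089, 0.2294]
tool_rot: [0.752, 0.659, -0.0, 0.0]
ft_force: [-0.2, -0.2, -0.1]
width: 0.0933
finger_force: 0.0
((417.0, 243.5), 80.31977081298828) [[ 0.39193441 -0.01585998]]
((43.5, 103.5), 9.617792129516602) [[1.69940567 0.20487143]]
((409.5, 209.0), 6.800835609436035) [[ 0.48997753 -0.10905076]]
((387.5, 324.0), 13.238302230834961) [[0.27184648 0.18840151]]
```

View pics/m13.png

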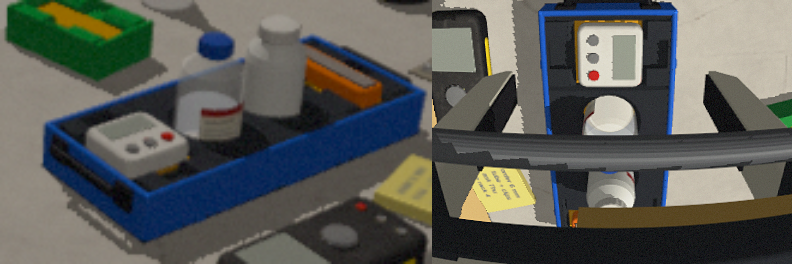

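```bash
python3 -c "
from plant import *
print(hand_in())"
```

```text
the job is handed in; nothing more can be done
None
```

I packed the tray and handed the job in at about 31 s. From the final images and the arm's positions, the timer and key set are seated and both bottles stand upright, blue next to the timer and white next to the key set. The hand-in call gave no verdict.

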